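Park four bench things on their printed footprints

ROBOT

A 7-joint arm with a two-finger parallel gripper is mounted at the origin on a cart in front of the work surface, level with it; the furniture and walls round the work are solid. World frame = base frame: x ahead of the robot, y to its left, z up, the work surface at z = 0. Lengths are in m, angles in rad, forces in N, time in s.
With the tool pointing down it reaches from about 0.425 to 0.875 m from the base axis. Payload 4.7 kg.
Tool frame: the origin (TCP) lies midway between the tips of the shut fingers; the grasp point (between the pads) lies 19 mm behind it; z points along the fingers, y is the line along which they close (so a half turn about z gives the same grasp; the last joint's range is limited). The gripper opens to 87 mm and grips with 3 to 60 N. Pads are 19 mm wide; open, the fingers measure 117 mm over their backs; the gripper's body (75 mm by 190 mm) begins 51 mm behind the grasp point.
Start: joints at [-1.33, 0.321, -0.07, 1.45, 0.023, 1.371, -0.057], TCP at [0.146, 0.633, 0.223] pointing down, gripper open.
Joint ranges: [-2.86, 2.86], [-0.3, 2.09], [-1.38, 1.24], [0.06, 2.45], [-1.56, 4.7], [0.09, 2.05], [-2.69, 2.69]. Speed limits (rad/s): [2.57, 2.57, 3.14, 3.14, 3.14, 3.14, 3.14].

INTERFACE

Orientations are given as a rotation vector (axis times angle).
In Python, from bench import ctrl, get_image, calibration gives the robot as it stands.
- The arm moves only by the tool apply_moves, never from a script. Its arguments are lists of equal length, an entry for each row: "dp": the shift along the tool's x, y, z in m, a list of three; "twist": the turn, a rotation vector about the tool's x, y, z in rad, a list of three; "fingers": the closure, from 0 (fully open) to 1 (shut). In form: {"dp": [[dx, dy, dz], ...], "twist": [[ax, ay, az], ...], "fingers": [fingers, ...]}. A call has 1 to 10 rows; each row shifts and turns the commanded pose from where the row before left it, along the tool's axes as they then stand; what a row does not reach is not made up. A row lasts 1/10 s, in which the tool goes at most 50 mm and 8.59 degrees, less where a joint would pass 70% of its speed; a pose out of reach is approached as far as the arm can. A call is refused whole if a number of a shift passes 0.05 or a number of a turn 0.15, either way. A call with a gripper value outside its range is refused whole. The fingers move at their own pace and stop on an object; "newtons" is the grip in N (left out, the last holds). Time passes only in rows, so rows that do not move let the fingers close. It gives the time, the measured TCP pose, the force, the opening and the grip force at its end, in the units of the state.
- ctrl.get_state(): the state, without advancing time (a new reading comes with each control period).
- get_image(name): name is "scene" or "top" or "wrist"; returns the picture (480x640x3 uint8, red, green, blue); there is no depth.
- calibration(name): a dict with "fx", "fy", "cx", "cy" (pixels), "eye" and "attitude" of the camera in the world; the wrist camera has in their place "hand_eye" (4x4, takes a point from camera to tool coordinates, whose origin is the TCP and whose axes are the flange's). Camera axes: x right, y up, looking along -z (the intrinsics and any distortion apply to the point x, -y, -z); pixel columns grow to the right and rows downward; lengths in m; the calibration is good to about 2 mm. A picture is of the moment at which its call begins: read the wrist's pose just before it. calibration takes no time and is no camera call.
- ctrl.close_job(): hands the job in; it is judged then, once.
The state is a dict: "time": time; "joint_positions": joint angles; "qd": joint speeds; "joint_torque": joint torques, N m; "position": TCP position; "tool_rot": TCP orientation; "ft_force": force on the tool from outside, world axes, zero at the start; "torque": the same for the moment, N m; "grip_width": opening from 0.0 (shut) to 1.0 (fully open); "grip_force": force on a finger pad.
Only numpy, scipy, OpenCV 4.12 (cv2) and the standard library are available. Lean on these libraries where they do the work, as an engineer would, in place of code of your own. Each camera call takes 0.05 s, during which the arm holds its last target. There are 200 camera calls.

TASK

Tidy the bench for the next shift: put the timer, the stapler, the specimen cup and the dropper bottle each on the white parking pad whose black printed footprint has its shape and size. Set each one down upright and gently, not dropped, centred on its print and turned to line up with it, and leave the petri dish and the tape roll where they are.

Things in the scene. Friction and masses are not known exactly. Their poses are not given: they have to be found in the camera images.
- timer: low white bench timer with a grey and an orange button on top, 60 x 64 mm, case 18 mm high (22 mm over the orange button), about 0.07 kg. Origin: centre of its underside; z up, x along the 60 mm side, y along the 64 mm side. Starts flat on the worktop.
- stapler: blue and black desk stapler, 104 x 32 mm, 36 mm high, about 0.14 kg. The black base is 32 mm wide up to 10 mm height, the blue arm above it (13 to 36 mm) 28 mm wide; the arm does not move. Origin: centre of its underside; z up, x along its length. Either end may point either way on its pad. Starts standing on its base.
- specimen_cup: squat specimen cup with a yellow screw lid, 61 mm high; body tapering to a round foot, at most 52 mm across; the fixed lid is 57 mm across, from 48 to 61 mm height; about 0.06 kg. Origin: centre of its underside; z up. Starts upright.
- dropper: brown dropper bottle, 33 mm diameter, straight up to about 62 mm height, then a collar 24 mm across and a black bulb 13 mm across up to 102 mm; about 0.07 kg. Origin: centre of its underside; z up. Starts upright.
- pad_timer: fixed white plate 4 mm thick (top 4 mm above the worktop) with a black near-square 60 x 64 mm printed at its centre; plate 78 x 82 mm. Origin: centre of its underside; x along the print's 60 mm side, y along its 64 mm side. For the timer; any quarter turn will do.
- pad_stapler: fixed white plate 4 mm thick (top 4 mm above the worktop) with a black long rectangle 104 x 32 mm printed at its centre; plate 122 x 50 mm. Origin: centre of its underside; x along the print's length. For the stapler.
- pad_cup: fixed white plate 4 mm thick (top 4 mm above the worktop) with a black disc of 52 mm diameter printed at its centre; round plate of 74 mm diameter. Origin: centre of its underside. For the specimen cup.
- pad_dropper: fixed white plate 4 mm thick (top 4 mm above the worktop) with a black disc of 33 mm diameter printed at its centre; round plate of 74 mm diameter. Origin: centre of its underside. For the dropper bottle.
- petri_dish: bystander, loose: flat white petri dish, 63 mm diameter, 14 mm high, on the worktop. Origin: centre of its underside.
- tape_roll: bystander, loose: roll of brown tape lying flat, 96 mm diameter, 48 mm high. Origin: centre of its underside.

How it is judged:
At the end, for the whole second after the job is handed in: Each of the four is released and at rest, upright on its own pad: centre within 12 mm of the pad's centre, underside on the plate, tilt under 0.1 rad; the stapler's length and the timer's sides within 0.2 rad of their prints (stapler either way round, timer any quarter turn) (horizontal distance between timer and pad_timer below 0.012 m and z of timer in the frame of pad_timer between 0.002 and 0.007 m and angle between each of timer, stapler, specimen_cup, dropper's own z axis and vertical below 0.1 rad and linear speed of each of timer, stapler, specimen_cup, dropper below 0.02 m/s and contact force between each of timer, stapler, specimen_cup, dropper and the fingers below 0.1 N and horizontal distance between stapler and pad_stapler below 0.012 m and z of stapler in the frame of pad_stapler between 0.002 and 0.007 m and horizontal distance between specimen_cup and pad_cup below 0.012 m and z of specimen_cup in the frame of pad_cup between 0.002 and 0.007 m and horizontal distance between dropper and pad_dropper below 0.012 m and z of dropper in the frame of pad_dropper between 0.002 and 0.007 m and angle between the x axis of stapler and the x axis of pad_stapler, either way round below 0.2 rad and (angle between the x axis of timer and the x axis of pad_timer, either way round below 0.2 rad or angle between the x axis of timer and the y axis of pad_timer, either way round below 0.2 rad)); the robot touches nothing.
It fails at once if one of the four is dropped (not held and moving faster than 0.7 m/s, a fall of about 25 mm) ((contact force between timer and the fingers below 0.05 N and linear speed of timer above 0.7 m/s) or (contact force between stapler and the fingers below 0.05 N and linear speed of stapler above 0.7 m/s) or (contact force between specimen_cup and the fingers below 0.05 N and linear speed of specimen_cup above 0.7 m/s) or (contact force between dropper and the fingers below 0.05 N and linear speed of dropper above 0.7 m/s)).
It fails at once if the petri dish or the tape roll is pushed more than 25 mm (distance of any of petri_dish, tape_roll from where it was at the start of the episode above 0.025 m).
It fails at once if the specimen cup or the dropper bottle is tipped over (angle between any of specimen_cup, dropper's own z axis and vertical above 0.7 rad).
It also fails if it takes over 96 s, if anything falls off the work surface, if the arm or the gripper's body presses on something with over 40 N, if the wrist force passes 120 N, or if a joint passes its speed limit or range.

## Working session

There is one attempt and no reset: what is moved stays moved. The work goes in short steps, Python scripts to look and compute and a tool call to move; the robot and the scene stay as the last step left them, time stands still between calls to the robot, and variables do not carry over. Pictures are saved under pics/ and viewed, at most 14 in all, crops included, and the job is handed in when it is done.

Besides the shell and the picture viewer there is one more tool, called after "Emit:" in YAML: its name, and indented under it one key for each argument. apply_moves: Moves the arm, as the interface text tells. Its arguments: {"type":"object","properties":{"dp":{"type":"array"},"twist":{"type":"array"},"fingers":{"type":"array"},"newtons":{"type":"number"}},"required":["dp","twist","fingers"]}

```bash
mkdir -p pics
python3 - <<'E'
from bench import ctrl,get_image,calibration
import cv2,numpy as np
print(ctrl.get_state())
for n in("scene","top","wrist"):
    print(n,calibration(n))
    cv2.imwrite(f"pics/{n}0.png",get_image(n)[:,:,::-1])
E
```

```text
{'time': 0.0, 'joint_positions': array([-1.32993096,  0.32181473, -0.07009255,  1.45166315,  0.02260367,
        1.37077137, -0.05691348]), 'qd': array([-0.00192784, -0.00117101, -0.00084116, -0.00197797,  0.00091193,
       -0.00050452, -0.0006819 ]), 'joint_torque': array([ 9.50611093e-05, -4.91298795e+01, -4.03780835e-01, -3.12517798e+01,
       -6.37466437e-02,  4.38224024e-02,  1.80315692e-04]), 'position': array([0.14606086, 0.63282302, 0.22147288]), 'tool_rot': array([-3.55387433e-01, -3.12131037e+00,  2.93090851e-03]), 'ft_force': array([-0.3938118 ,  0.5766621 ,  0.48077032]), 'torque': array([ 0.05464579, -0.01166052, -0.00592542]), 'grip_force': 0.0, 'grip_width': 1.003052246327185}
scene {'fx': 491.54199548619187, 'fy': 491.54199548619187, 'cx': 321.01790628509355, 'cy': 240.09734731888832, 'eye': array([ 0.02622015, -0.78094806,  1.04769692]), 'attitude': array([ 0.72749855, -0.19337889, -0.53290607])}
top {'fx': 585.9551872736979, 'fy': 585.9551872736979, 'cx': 321.4451929791025, 'cy': 232.17397262022686, 'eye': array([0.38666359, 0.02183988, 1.82700274]), 'attitude': array([ 0.0676504 , -0.05554684, -1.57328229])}
wrist {'fx': 352.57541977433374, 'fy': 352.57541977433374, 'cx': 316.8557120512424, 'cy': 243.72634383918054, 'hand_eye': array([[ 1.14750642e-04,  9.69356469e-01,  2.45658347e-01,
         6.52249674e-02],
       [ 9.99999842e-01, -2.46262275e-04,  5.04624845e-04,
         1.54102275e-04],
       [ 5.49657742e-04,  2.45658251e-01, -9.69356344e-01,
        -1.62799401e-01],
       [ 0.00000000e+00,  0.00000000e+00,  0.00000000e+00,
         1.00000000e+00]])}
```

View pics/top0.png

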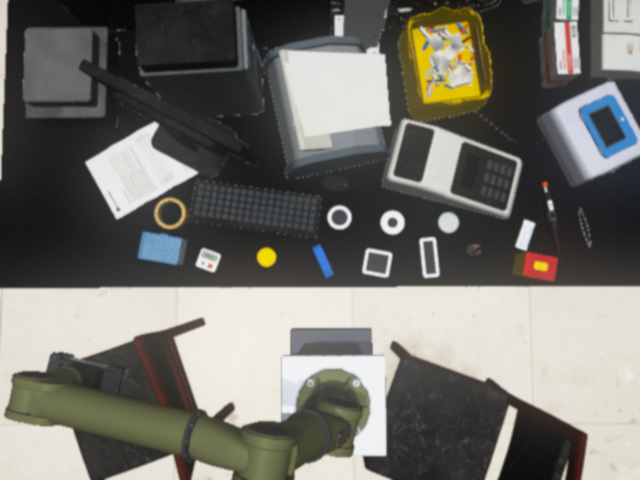

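View pics/scene0.png

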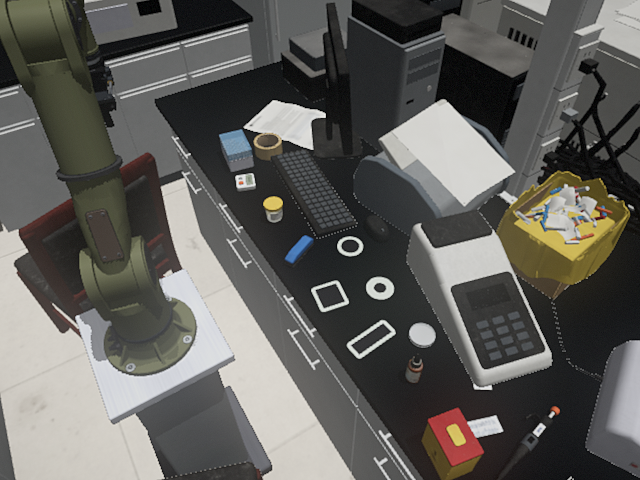

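```bash
cat > h.py <<'E'
import numpy as np,cv2
from scipy.spatial.transform import Rotation as R
from bench import ctrl,get_image,calibration
def ray(n,uv,st=None):
    c=calibration(n); uv=np.atleast_2d(np.array(uv,float))
    d=np.c_[(uv[:,0]-c['cx'])/c['fx'],-(uv[:,1]-c['cy'])/c['fy'],-np.ones(len(uv))]
    if n!='wrist': return np.array(c['eye']),d@R.from_rotvec(c['attitude']).as_matrix().T
    T=np.eye(4);T[:3,:3]=R.from_rotvec(st['tool_rot']).as_matrix();T[:3,3]=st['position']
    T=T@c['hand_eye'];return T[:3,3],d@T[:3,:3].T
def plane(n,uv,z,st=None):
    o,d=ray(n,uv,st); return o+d*((z-o[2])/d[:,2])[:,None]
def shot(name,n='wrist'):
    st=ctrl.get_state(); im=get_image(n); cv2.imwrite(f'pics/{name}.png',im[:,:,::-1]); 
    np.save(f'pics/{name}.npy',np.r_[st['position'],st['tool_rot']]); return st,im
def load(name):
    a=np.load(f'pics/{name}.npy');return dict(position=a[:3],tool_rot=a[3:])
def go(target,yaw):
    """dp (tool frame) and z-twist: from the measured pose to TCP target, tool down; yaw = heading of tool y (closing line), mod pi"""
    st=ctrl.get_state();M=R.from_rotvec(st['tool_rot']).as_matrix()
    y=M[:,1];cur=np.arctan2(y[1],y[0]);d=(yaw-cur+np.pi/2)%np.pi-np.pi/2
    z=M[:,2];tilt=np.cross(z,[0,0,-1])
    print('pos',st['position'].round(4),'cur yaw',cur.round(3),'dp',(M.T@(np.array(target)-st['position'])).round(4),'twist z',round(-d,3),'tilt fix',(M.T@tilt).round(4),'q7',st['joint_positions'][6].round(2),'t',st['time'])
E
python3 - <<'E'
from h import *
im=cv2.imread('pics/top0.png')
a=[cv2.resize(im[y0:y0+84,x0:x0+210],None,fx=3.5,fy=3.5,interpolation=cv2.INTER_CUBIC) for x0,y0 in((130,195),(310,195))]
cv2.imwrite('pics/topc.png',np.vstack(a))
P={'tape':((171,213),.048),'dish':((449,222),.014),'timer':((208,260),.018),'cup':((266,257),.061),'stapler':((322,260),.036),'padcup':((339,217),.004),'paddrop':((392,222),.004),'padtimer':((377,263),.004),'padstap':((429,257),.004),'dropper':((474,250),.1)}
for k,(uv,z) in P.items(): print(k,plane('top',uv,z)[0].round(3))
for k,uv,z in (('dropper',(412,380),0),('timer',(246,182),.018),('cup',(273,205),.061),('padtimer',(329,296),.004)): print('scene',k,plane('scene',uv,z)[0].round(3))
E
```

```text
tape [0.587 0.495 0.048]
dish [ 0.559 -0.36   0.014]
timer [0.444 0.386 0.018]
cup [0.451 0.203 0.061]
stapler [0.442 0.034 0.036]
padcup [ 0.577 -0.019  0.004]
paddrop [ 0.561 -0.185  0.004]
padtimer [ 0.433 -0.137  0.004]
padstap [ 0.451 -0.298  0.004]
dropper [ 0.468 -0.414  0.1  ]
scene dropper [ 0.468 -0.436  0.   ]
scene timer [0.443 0.375 0.018]
scene cup [0.447 0.191 0.061]
scene padtimer [ 0.432 -0.137  0.004]
```

View pics/topc.png

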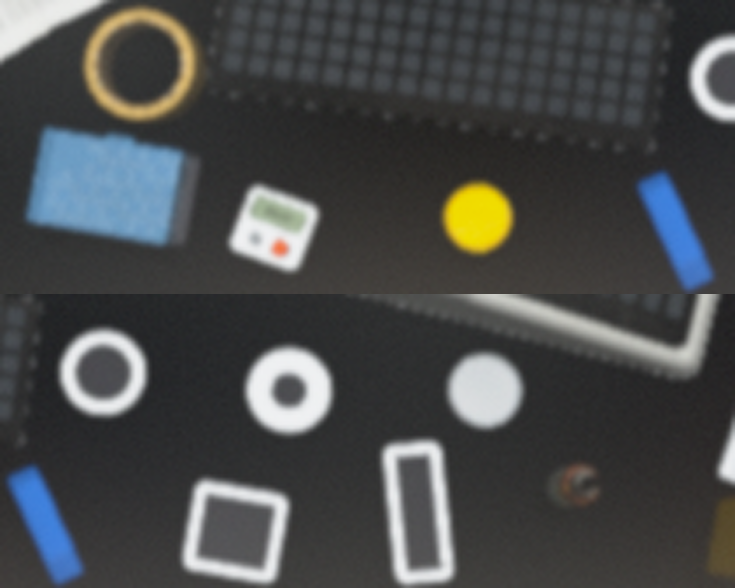

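Run:
```python
from h import *
def an(name,pts,o,oy,z):
    p=plane('top',np.array(pts)/3.5*1.0+np.array(o)-np.array([0,oy/3.5]),z)
    e=[p[(i+1)%4]-p[i] for i in range(4)]
    print(name,p.mean(0).round(4),[round(float(np.arctan2(v[1],v[0])%np.pi),3) for v in e],[round(float(np.linalg.norm(v)),4) for v in e])
an('timer',[(258,184),(319,208),(295,271),(230,242)],(130,195),0,.018)
an('stap',[(638,185),(664,172),(713,275),(690,291)],(130,195),0,.036)
an('padt',[(197,478),(289,492),(275,584),(183,567)],(310,195),294,.004)
an('pads',[(383,445),(440,440),(454,580),(398,585)],(310,195),294,.004)
for n,c,oy,o,z in(('cup',(478,217),0,(130,195),.061),('padcup',(103,373),294,(310,195),.004),('paddr',(289,390),294,(310,195),.004),('dish',(485,390),294,(310,195),.014)):
    print(n,plane('top',np.array(c)/3.5+np.array(o)-np.array([0,oy/3.5]),z)[0].round(4))
go([.444,.384,.16],-.38)
```

```text
timer [0.445  0.3842 0.018 ] [1.195, 2.786, 1.152, 2.701] [0.0583, 0.0592, 0.0632, 0.0565]
stap [0.4394 0.0303 0.036 ] [2.032, 0.441, 2.174, 0.454] [0.0254, 0.0995, 0.0244, 0.1029]
padt [ 0.4349 -0.1379  0.004 ] [1.416, 2.978, 1.385, 2.977] [0.0826, 0.0826, 0.0827, 0.08]
pads [ 0.4502 -0.3001  0.004 ] [1.655, 0.081, 1.657, 0.09] [0.0509, 0.1247, 0.0497, 0.1247]
cup [0.4509 0.2009 0.061 ]
padcup [ 0.5755 -0.0207  0.004 ]
paddr [ 0.5596 -0.1865  0.004 ]
dish [ 0.558  -0.3589  0.014 ]
pos [0.1461 0.6329 0.2217] cur yaw 1.344 dp [-0.3462 -0.1755  0.062 ] twist z -1.418 tilt fix [-0.0015  0.0001 -0.    ] q7 -0.06 t 0.15
```

Emit:
apply_moves:
  dp:
    - [-0.0385, -0.0195, 0.007]
    - [-0.0385, -0.0195, 0.007]
    - [-0.0385, -0.0195, 0.007]
    - [-0.0385, -0.0195, 0.007]
    - [-0.0385, -0.0195, 0.007]
    - [-0.0385, -0.0195, 0.007]
    - [-0.0385, -0.0195, 0.007]
    - [-0.0385, -0.0195, 0.007]
    - [-0.0385, -0.0195, 0.007]
    - [0, 0, 0]
  twist:
    - [0, 0, 0]
    - [0, 0, 0]
    - [0, 0, 0]
    - [0, 0, 0]
    - [0, 0, 0]
    - [0, 0, 0]
    - [0, 0, 0]
    - [0, 0, 0]
    - [0, 0, 0]
    - [0, 0, 0.15]
  fingers: [0, 0, 0, 0, 0, 0, 0, 0, 0, 0]

```text
time: 1.15
position: [0.4501, 0.3769, 0.1583]
tool_rot: [0.608, 3.079, -0.007]
ft_force: [1.2, -0.0, -0.7]
grip_width: 1.005
grip_force: 0.0
```

Emit:
apply_moves:
  dp:
    - [0, 0, 0]
    - [0, 0, 0]
    - [0, 0, 0]
    - [0, 0, 0]
    - [0, 0, 0]
    - [0, 0, 0]
    - [0, 0, 0]
    - [0, 0, 0]
    - [0, 0, 0]
    - [0, 0, 0]
  twist:
    - [0, 0, 0.149]
    - [0, 0, 0.149]
    - [0, 0, 0.149]
    - [0, 0, 0.149]
    - [0, 0, 0.149]
    - [0, 0, 0.149]
    - [0, 0, 0.149]
    - [0, 0, 0.149]
    - [0, 0, 0.149]
    - [0, 0, 0.149]
  fingers: [0, 0, 0, 0, 0, 0, 0, 0, 0, 0]

```text
time: 2.15
position: [0.4441, 0.3843, 0.1592]
tool_rot: [2.53, 1.862, -0.001]
ft_force: [-0.2, 0.2, 0.2]
grip_width: 1.002
grip_force: 0.0
```

Run:
```python
from h import *
shot('w1'); go([.445,.384,.16],-.39)
```

```text
pos [0.4442 0.3843 0.1592] cur yaw -0.308 dp [-0.0001  0.0009 -0.0008] twist z 0.082 tilt fix [-0.0002  0.0005 -0.    ] q7 -1.0 t 2.2
```

View pics/w1.png

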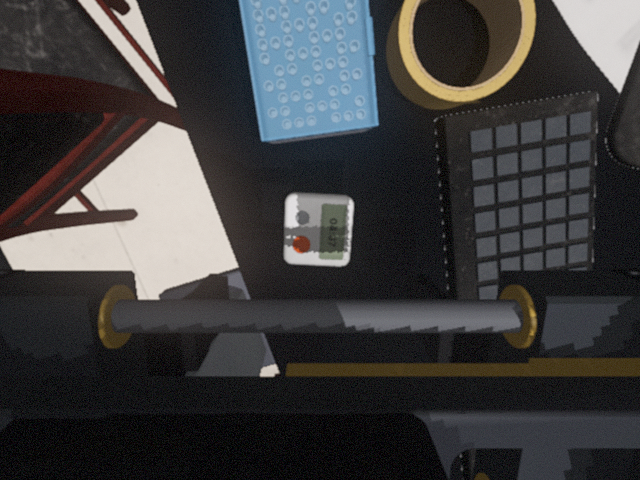

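Run:
```python
from h import *
st=load('w1')
p=plane('wrist',[(285,193),(354,194),(353,267),(285,265)],.018,st)
print(p.mean(0),[(round(float(np.arctan2(*(p[(i+1)%4]-p[i])[1::-1])%np.pi),3),round(float(np.linalg.norm(p[(i+1)%4]-p[i])),4)) for i in range(4)])
c=p.mean(0); go([c[0],c[1],.004],-.33)
```

```text
[0.4480281 0.3847611 0.018    ] [(2.825, 0.0593), (1.281, 0.0658), (2.809, 0.0615), (1.247, 0.0648)]
pos [0.4442 0.3843 0.1592] cur yaw -0.308 dp [0.0017 0.0035 0.1552] twist z 0.022 tilt fix [-0.0002  0.0005 -0.    ] q7 -1.0 t 2.2
```

Emit:
apply_moves:
  dp:
    - [0.0017, 0.0035, 0.03]
    - [0, 0, 0.03]
    - [0, 0, 0.03]
    - [0, 0, 0.03]
    - [0, 0, 0.02]
    - [0, 0, 0.014]
    - [0, 0, 0]
    - [0, 0, 0]
  twist:
    - [0, 0, 0]
    - [0, 0, 0.01]
    - [0, 0, 0]
    - [0, 0, 0]
    - [0, 0, 0]
    - [0, 0, 0]
    - [0, 0, 0]
    - [0, 0, 0]
  fingers: [0, 0, 0, 0, 0, 0, 0.0, 0.2]

```text
time: 3.0
position: [0.4486, 0.3854, 0.0061]
tool_rot: [-2.533, -1.858, -0.001]
ft_force: [0.6, 0.9, 0.3]
grip_width: 0.967
grip_force: 0.0
```

Emit:
apply_moves:
  dp:
    - [0, 0, 0]
    - [0, 0, 0]
    - [0, 0, 0]
    - [0, 0, 0]
    - [0, 0, 0]
    - [0, 0, 0]
  twist:
    - [0, 0, 0]
    - [0, 0, 0]
    - [0, 0, 0]
    - [0, 0, 0]
    - [0, 0, 0]
    - [0, 0, 0]
  fingers: [0.4, 0.6, 0.8, 0.8, 0.8, 0.8]
  newtons: 15

```text
time: 3.6
position: [0.4484, 0.3855, 0.0063]
tool_rot: [-2.534, -1.857, -0.001]
ft_force: [-1.6, -0.0, 5.9]
grip_width: 0.68
grip_force: 14.9
```

Emit:
apply_moves:
  dp:
    - [0, 0, -0.02]
    - [0, 0, -0.04]
    - [0, 0, -0.045]
    - [-0.0419, 0.0123, 0]
    - [-0.0419, 0.0123, 0]
    - [-0.0419, 0.0123, 0]
    - [-0.0419, 0.0123, 0]
    - [-0.0419, 0.0123, 0]
    - [-0.0419, 0.0123, 0]
    - [-0.0419, 0.0123, 0]
  twist:
    - [0, 0, 0]
    - [0, 0, 0]
    - [0, 0, 0]
    - [0, 0, 0]
    - [0, 0, 0]
    - [0, 0, 0]
    - [0, 0, 0]
    - [0, 0, 0]
    - [0, 0, 0]
    - [0, 0, 0]
  fingers: [0.8, 0.8, 0.8, 0.8, 0.8, 0.8, 0.8, 0.8, 0.8, 0.8]

```text
time: 4.6
position: [0.4415, 0.0776, 0.1103]
tool_rot: [-2.534, -1.857, -0.0]
ft_force: [1.3, -0.6, -0.6]
grip_width: 0.677
grip_force: 14.9
```

Emit:
apply_moves:
  dp:
    - [-0.0419, 0.0123, 0]
    - [-0.0419, 0.0123, 0]
    - [-0.0419, 0.0123, 0]
    - [-0.0419, 0.0123, 0]
    - [-0.0419, 0.0123, 0]
    - [0, 0, 0]
    - [0, 0, 0]
  twist:
    - [0, 0, 0]
    - [0, 0, 0]
    - [0, 0, 0]
    - [0, 0, 0]
    - [0, 0, 0]
    - [0, 0, -0.147]
    - [0, 0, 0]
  fingers: [0.8, 0.8, 0.8, 0.8, 0.8, 0.8, 0.8]

```text
time: 5.3
position: [0.437, -0.1401, 0.1103]
tool_rot: [-2.393, -2.035, 0.0]
ft_force: [0.4, 0.8, -1.3]
grip_width: 0.679
grip_force: 14.9
```

Run:
```python
from h import *
shot('w2'); go([.435,-.138,.010],-.165); print(ctrl.get_state()['grip_width'])
```

```text
pos [ 0.4371 -0.1388  0.1102] cur yaw -0.163 dp [ 0.0005 -0.0022  0.1002] twist z 0.002 tilt fix [-0.0005 -0.0003 -0.    ] q7 0.08 t 5.35
0.678069117209957
```

View pics/w2.png

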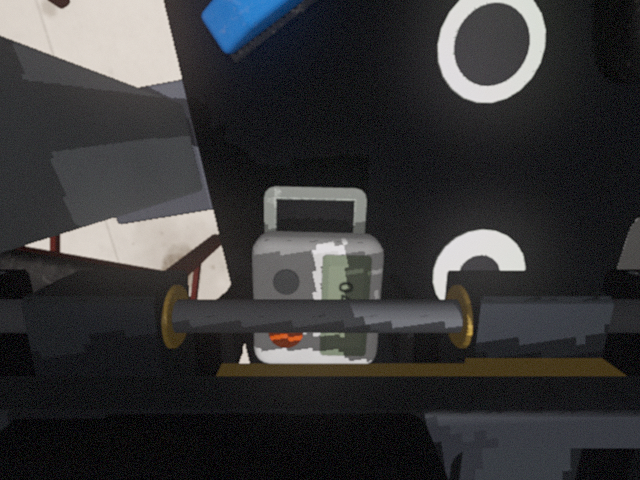

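Run:
```python
from h import *
st=load('w2');M=R.from_rotvec(st['tool_rot']).as_matrix()
P=lambda uv:plane('wrist',uv,.004,st)
tl=lambda p:((p-st['position'])@M).round(4)
p=P([(264.5,190),(367.5,190),(264.5,225),(367.5,225),(275,187),(358,188)]);print(tl(p),)
c=tl(p);print('edge mid y',c[:4,1].mean())
print('padcup',P([(491.5,47)]),P([(437,47),(546,47),(491,-7),(491,103)]))
# timer held top corners
q=plane('wrist',[(253,240),(383,240),(254,355),(379,355),(262,233),(375,233),(260,363),(375,363)],st['position'][2]-.006+.018,st);print(tl(q))
```

```text
[[ 0.0405 -0.0382  0.1063]
 [ 0.0405  0.0399  0.1063]
 [ 0.0135 -0.0391  0.1063]
 [ 0.0135  0.0409  0.1063]
 [ 0.0427 -0.0301  0.1063]
 [ 0.042   0.0327  0.1063]]
edge mid y 0.000874999999999999
padcup [[ 0.57958498 -0.02311405  0.004     ]] [[ 0.54250527 -0.01706436  0.004     ]
 [ 0.6166583  -0.02916271  0.004     ]
 [ 0.58057036  0.00968929  0.004     ]
 [ 0.5777712  -0.05946495  0.004     ]]
[[ 0.0302 -0.0265 -0.012 ]
 [ 0.0303  0.0307 -0.012 ]
 [-0.0265 -0.0286 -0.012 ]
 [-0.0265  0.0314 -0.012 ]
 [ 0.0334 -0.0224 -0.012 ]
 [ 0.0334  0.0271 -0.012 ]
 [-0.0309 -0.0259 -0.012 ]
 [-0.0309  0.0297 -0.012 ]]
```

Emit:
apply_moves:
  dp:
    - [0, 0, 0.03]
    - [0, 0, 0.03]
    - [0, 0, 0.02]
    - [0, 0, 0.01]
    - [0, 0, 0.005]
    - [0, 0, 0.004]
    - [0, 0, 0]
    - [0, 0, 0.001]
  twist:
    - [0, 0, 0]
    - [0, 0, 0]
    - [0, 0, 0]
    - [0, 0, 0]
    - [0, 0, 0]
    - [0, 0, 0]
    - [0, 0, 0]
    - [0, 0, 0]
  fingers: [0.8, 0.8, 0.8, 0.8, 0.8, 0.8, 0.8, 0.8]

```text
time: 6.15
position: [0.4383, -0.1389, 0.0113]
tool_rot: [2.39, 2.037, 0.002]
ft_force: [0.4, -0.4, -1.2]
grip_width: 0.679
grip_force: 14.9
```

Emit:
apply_moves:
  dp:
    - [0, 0, 0.001]
    - [0, 0, 0]
    - [0, 0, 0]
  twist:
    - [0, 0, 0]
    - [0, 0, 0]
    - [0, 0, 0]
  fingers: [0.8, 0.8, 0.8]

```text
time: 6.45
position: [0.4382, -0.1388, 0.0103]
tool_rot: [2.391, 2.038, 0.002]
ft_force: [-0.8, 1.1, 5.4]
grip_width: 0.678
grip_force: 14.9
```

Emit:
apply_moves:
  dp:
    - [0, 0, 0]
    - [0, 0, 0]
    - [0, 0, 0]
    - [0, 0, 0]
    - [0, 0, -0.02]
    - [0, 0, -0.04]
    - [0, 0, -0.04]
    - [0, 0, -0.05]
    - [0, 0, -0.04]
    - [0, 0, 0]
  twist:
    - [0, 0, 0]
    - [0, 0, 0]
    - [0, 0, 0]
    - [0, 0, 0]
    - [0, 0, 0]
    - [0, 0, 0]
    - [0, 0, 0]
    - [0, 0, 0]
    - [0, 0, 0]
    - [0, 0, 0]
  fingers: [0.25, 0.2, 0.1, 0, 0, 0, 0, 0, 0, 0]

```text
time: 7.45
position: [0.4411, -0.1395, 0.2049]
tool_rot: [2.386, 2.034, 0.014]
ft_force: [0.3, -0.7, -0.6]
grip_width: 1.001
grip_force: 0.0
```

Emit:
apply_moves:
  dp:
    - [-0.039, 0.0107, 0]
    - [-0.039, 0.0107, 0]
    - [-0.039, 0.0107, 0]
    - [-0.039, 0.0107, 0]
    - [-0.039, 0.0107, 0]
    - [-0.039, 0.0107, 0]
    - [-0.039, 0.0107, 0]
    - [0, 0, 0]
    - [0, 0, 0]
  twist:
    - [0, 0, 0]
    - [0, 0, 0]
    - [0, 0, 0]
    - [0, 0, 0]
    - [0, 0, 0]
    - [0, 0, 0]
    - [0, 0, 0]
    - [0, 0, 0]
    - [0, 0, 0]
  fingers: [0, 0, 0, 0, 0, 0, 0, 0, 0]

```text
time: 8.35
position: [0.4666, -0.4215, 0.1979]
tool_rot: [-2.393, -2.032, 0.004]
ft_force: [0.7, 1.3, -0.5]
grip_width: 0.998
grip_force: 0.0
```

Run:
```python
from h import *
shot('w3'); go([.468,-.42,.2],-.165)
```

```text
pos [ 0.4676 -0.4199  0.1983] cur yaw -0.16 dp [-0.      0.0004 -0.0017] twist z 0.005 tilt fix [-0.0019 -0.0008  0.    ] q7 0.82 t 8.4
```

View pics/w3.png

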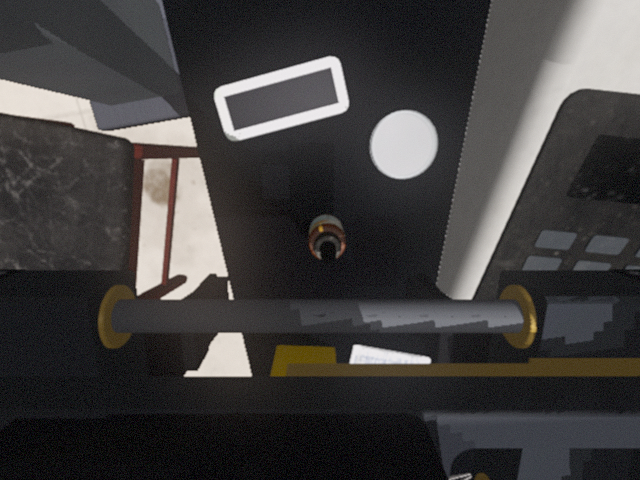

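Run:
```python
from h import *
st=load('w3')
print('bulb',plane('wrist',[(329,249)],.1,st),'shoulder',plane('wrist',[(327,235)],.062,st),'foot far',plane('wrist',[(326,216)],.0,st))
print('dish',plane('wrist',[(404,145)],.014,st))
p=plane('wrist',[(213,86),(342,54),(351,103),(230,142)],.004,st)
print('pad',p.mean(0),[round(float(np.arctan2(*(p[(i+1)%4]-p[i])[1::-1])%np.pi),3) for i in range(4)])
im=cv2.imread('pics/w3.png');cv2.imwrite('pics/w3c.png',cv2.resize(im[190:280,270:390],None,fx=5,fy=5))
```

```text
bulb [[ 0.47641649 -0.42670971  0.1       ]] shoulder [[ 0.47617785 -0.42432913  0.062     ]] foot far [[ 0.47757751 -0.41848293  0.        ]]
dish [[ 0.56106357 -0.36077923  0.014     ]]
pad [ 0.45552765 -0.29893165  0.004     ] [0.059, 1.625, 0.133, 1.658]
```

View pics/w3c.png

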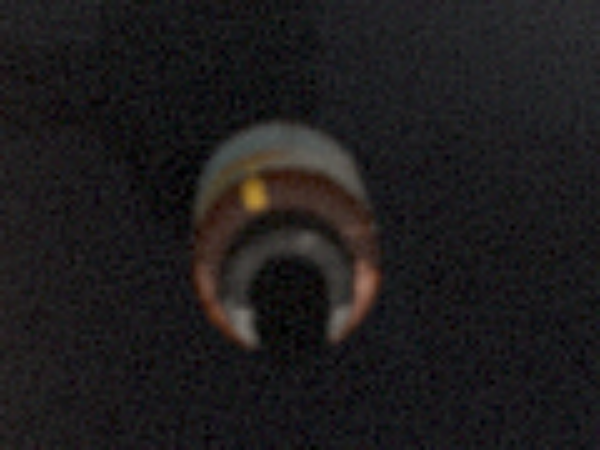

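Emit:
apply_moves:
  dp:
    - [-0.0066, 0.0096, 0]
    - [0, 0, 0.03]
    - [0, 0, 0.03]
    - [0, 0, 0.03]
    - [0, 0, 0.03]
    - [0, 0, 0.02]
    - [0, 0, 0.016]
    - [0, 0, 0]
    - [0, 0, 0]
  twist:
    - [-0.002, -0.001, 0]
    - [0, 0, 0]
    - [0, 0, 0]
    - [0, 0, 0]
    - [0, 0, 0]
    - [0, 0, 0]
    - [0, 0, 0]
    - [0, 0, 0]
    - [0, 0, 0]
  fingers: [0, 0, 0, 0, 0, 0, 0, 0, 0]

```text
time: 9.3
position: [0.4778, -0.4284, 0.0442]
tool_rot: [2.387, 2.037, 0.001]
ft_force: [0.5, 0.5, -0.6]
grip_width: 0.999
grip_force: 0.0
```

Emit:
apply_moves:
  dp:
    - [0, 0, 0]
    - [0, 0, 0]
    - [0, 0, 0]
    - [0, 0, 0]
    - [0, 0, 0]
    - [0, 0, 0]
    - [0, 0, 0]
    - [0, 0, 0]
    - [0, 0, 0]
    - [0, 0, 0]
  twist:
    - [0, 0, 0]
    - [0, 0, 0]
    - [0, 0, 0]
    - [0, 0, 0]
    - [0, 0, 0]
    - [0, 0, 0]
    - [0, 0, 0]
    - [0, 0, 0]
    - [0, 0, 0]
    - [0, 0, 0]
  fingers: [0.1, 0.2, 0.3, 0.4, 0.5, 0.55, 0.6, 0.65, 0.8, 0.8]
  newtons: 10

```text
time: 10.3
position: [0.4769, -0.4285, 0.0435]
tool_rot: [2.389, 2.037, 0.001]
ft_force: [-0.7, -0.3, -0.1]
grip_width: 0.372
grip_force: 9.9
```

Emit:
apply_moves:
  dp:
    - [0, 0, -0.02]
    - [0, 0, -0.03]
    - [0, 0, -0.03]
    - [0.036, 0.0116, 0]
    - [0.036, 0.0116, 0]
    - [0.036, 0.0116, 0]
    - [0.036, 0.0116, 0]
    - [0.036, 0.0116, 0]
    - [0, 0, 0]
    - [0, 0, 0]
  twist:
    - [0, 0, 0]
    - [0, 0, 0]
    - [0, 0, 0]
    - [0, 0, 0]
    - [0, 0, 0]
    - [0, 0, 0]
    - [0, 0, 0]
    - [0, 0, 0]
    - [0, 0, 0]
    - [0, 0, 0]
  fingers: [0.8, 0.8, 0.8, 0.8, 0.8, 0.8, 0.8, 0.8, 0.8, 0.8]

```text
time: 11.3
position: [0.5631, -0.2585, 0.1232]
tool_rot: [2.386, 2.04, 0.0]
ft_force: [-0.4, -0.8, -1.0]
grip_width: 0.373
grip_force: 9.9
```

Run:
```python
from h import *
st,im=shot('w4')
m=(im.min(2)>120).astype(np.uint8)
for c in cv2.findContours(m,cv2.RETR_EXTERNAL,cv2.CHAIN_APPROX_NONE)[0]:
    if cv2.contourArea(c)>1500:
        p=plane('wrist',c[:,0,:],.004,st)[:,:2].astype(np.float32)
        (x,y),r=cv2.minEnclosingCircle(p); print(cv2.boundingRect(c),(round(x,4),round(y,4)),round(r,4))
go([.563,-.187,.048],-.165)
```

```text
(540, 332, 53, 45) (0.7673, -0.3996) 0.0302
(0, 167, 65, 53) (0.3468, -0.1884) 0.0293
(251, 99, 97, 99) (0.5624, -0.1873) 0.0375
(65, 48, 114, 119) (0.4369, -0.138) 0.0526
(516, 0, 124, 300) (0.7907, -0.2348) 0.1154
pos [ 0.5622 -0.2602  0.1234] cur yaw -0.159 dp [ 0.0726 -0.0109  0.0753] twist z 0.006 tilt fix [ 0.0017  0.0017 -0.    ] q7 0.54 t 11.35
```

View pics/w4.png

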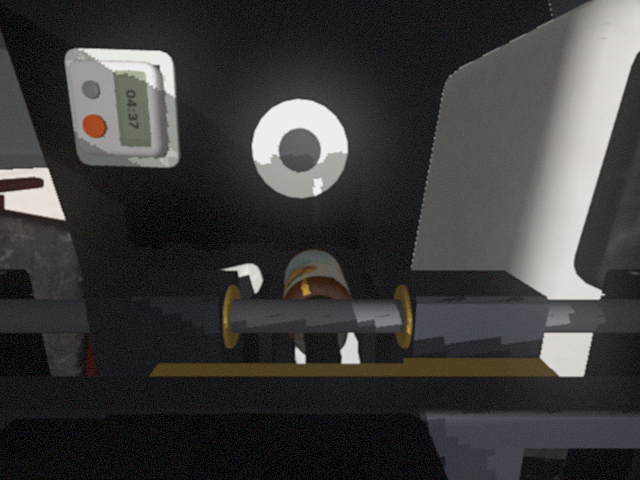

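Emit:
apply_moves:
  dp:
    - [0, 0, 0]
    - [0, 0, 0]
    - [0, 0, 0]
    - [0, 0, 0]
    - [0, 0, 0]
    - [0, 0, 0]
    - [0, 0, 0]
    - [0, 0, 0]
    - [0, 0, 0]
  twist:
    - [0, 0, 0.14]
    - [0, 0, 0.14]
    - [0, 0, 0.14]
    - [0, 0, 0.14]
    - [0, 0, 0.14]
    - [0, 0, 0.14]
    - [0, 0, 0.14]
    - [0, 0, 0.14]
    - [0, 0, 0]
  fingers: [0.8, 0.8, 0.8, 0.8, 0.8, 0.8, 0.8, 0.8, 0.8]

```text
time: 12.25
position: [0.5615, -0.2618, 0.1236]
tool_rot: [3.106, 0.451, 0.002]
ft_force: [-0.0, 0.1, -0.1]
grip_width: 0.371
grip_force: 9.9
```

Run:
```python
from h import *
go([.5624,-.1873,.0495],-1.28)
```

```text
pos [ 0.5615 -0.2618  0.1236] cur yaw -1.283 dp [ 0.022  -0.0714  0.0739] twist z -0.003 tilt fix [ 0.0027 -0.0008 -0.    ] q7 -0.46 t 12.25
```

Emit:
apply_moves:
  dp:
    - [0.011, -0.0357, 0]
    - [0.011, -0.0357, 0]
    - [0, 0, 0]
    - [0, 0, 0.03]
    - [0, 0, 0.02]
    - [0, 0, 0.01]
    - [0, 0, 0.008]
    - [0, 0, 0.004]
    - [0, 0, 0.002]
    - [0, 0, 0]
  twist:
    - [0.0, 0, 0]
    - [0, 0, 0]
    - [0, 0, 0]
    - [0, 0, 0]
    - [0, 0, 0]
    - [0, 0, 0]
    - [0, 0, 0]
    - [0, 0, 0]
    - [0, 0, 0]
    - [0, 0, 0]
  fingers: [0.8, 0.8, 0.8, 0.8, 0.8, 0.8, 0.8, 0.8, 0.8, 0.8]

```text
time: 13.25
position: [0.5635, -0.1855, 0.0498]
tool_rot: [3.106, 0.457, 0.004]
ft_force: [0.4, -0.5, -0.3]
grip_width: 0.374
grip_force: 9.9
```

Emit:
apply_moves:
  dp:
    - [0, 0, 0.001]
    - [0, 0, 0]
    - [0, 0, 0]
  twist:
    - [0, 0, 0]
    - [0, 0, 0]
    - [0, 0, 0]
  fingers: [0.8, 0.8, 0.8]

```text
time: 13.55
position: [0.5634, -0.1852, 0.0487]
tool_rot: [3.107, 0.457, 0.003]
ft_force: [0.1, -0.1, -1.0]
grip_width: 0.369
grip_force: 9.9
```

Emit:
apply_moves:
  dp:
    - [0, 0.0015, 0]
    - [0, 0, 0.001]
    - [0, 0, 0]
    - [0, 0, 0]
  twist:
    - [0, 0, 0]
    - [0, 0, 0]
    - [0, 0, 0]
    - [0, 0, 0]
  fingers: [0.8, 0.8, 0.8, 0.8]

```text
time: 13.95
position: [0.5637, -0.1868, 0.0474]
tool_rot: [3.106, 0.456, 0.003]
ft_force: [0.3, -0.0, -0.3]
grip_width: 0.368
grip_force: 9.9
```

Emit:
apply_moves:
  dp:
    - [0, 0, 0.001]
    - [0, 0, 0]
    - [0, 0, 0]
  twist:
    - [0, 0, 0]
    - [0, 0, 0]
    - [0, 0, 0]
  fingers: [0.8, 0.8, 0.8]

```text
time: 14.25
position: [0.5643, -0.1867, 0.0472]
tool_rot: [3.107, 0.457, 0.004]
ft_force: [-1.1, 1.3, 3.7]
grip_width: 0.369
grip_force: 10.0
```

Emit:
apply_moves:
  dp:
    - [0, 0, 0]
    - [0, 0, 0]
    - [0, 0, 0]
    - [0, 0, 0]
    - [0, 0, 0]
    - [0, 0, -0.02]
    - [0, 0, -0.03]
    - [0, 0, -0.04]
    - [0, 0, -0.04]
    - [0, 0, 0]
  twist:
    - [0, 0, 0]
    - [0, 0, 0]
    - [0, 0, 0]
    - [0, 0, 0]
    - [0, 0, 0]
    - [0, 0, 0]
    - [0, 0, 0]
    - [0, 0, 0]
    - [0, 0, 0]
    - [0, 0, 0]
  fingers: [0.6, 0.55, 0.4, 0.2, 0, 0, 0, 0, 0, 0]

```text
time: 15.25
position: [0.5663, -0.1885, 0.1819]
tool_rot: [3.104, 0.455, 0.016]
ft_force: [-0.4, -0.5, 0.5]
grip_width: 0.988
grip_force: 0.0
```

Emit:
apply_moves:
  dp:
    - [-0.0092, -0.0406, 0]
    - [-0.0092, -0.0406, 0]
    - [-0.0092, -0.0406, 0]
    - [-0.0092, -0.0406, 0]
    - [-0.0092, -0.0406, 0]
    - [-0.0092, -0.0406, 0]
    - [0, 0, 0]
    - [0, 0, 0]
    - [0, 0, 0]
  twist:
    - [0, 0, 0]
    - [0, 0, 0]
    - [0, 0, 0]
    - [0, 0, 0]
    - [0, 0, 0]
    - [0, 0, 0]
    - [0, 0, -0.08]
    - [0, 0, -0.08]
    - [0, 0, 0]
  fingers: [0, 0, 0, 0, 0, 0, 0, 0, 0]

```text
time: 16.15
position: [0.44, 0.0312, 0.1755]
tool_rot: [3.061, 0.705, 0.002]
ft_force: [-0.1, 0.0, -0.2]
grip_width: 1.0
grip_force: 0.0
```

Run:
```python
from h import *
st,im=shot('w5')
hsv=cv2.cvtColor(im,cv2.COLOR_RGB2HSV)
m=cv2.inRange(hsv,(100,120,50),(125,255,255))
for c in cv2.findContours(m,cv2.RETR_EXTERNAL,cv2.CHAIN_APPROX_NONE)[0]:
    if cv2.contourArea(c)>800: 
        b=cv2.boxPoints(cv2.minAreaRect(c));p=plane('wrist',b,.036,st)
        print(b.round(),p.mean(0).round(4),[(round(float(np.arctan2(*(p[(i+1)%4]-p[i])[1::-1])%np.pi),3),round(float(np.linalg.norm(p[(i+1)%4]-p[i])),4)) for i in range(4)])
go([.4425,.031,.177],-1.124)
```

```text
[[302. 283.]
 [302. 171.]
 [336. 171.]
 [336. 283.]] [0.4454 0.0305 0.036 ] [(0.443, 0.1), (2.024, 0.0286), (0.466, 0.1), (2.023, 0.031)]
pos [0.4402 0.0309 0.1756] cur yaw -1.121 dp [ 0.0021  0.0009 -0.0014] twist z 0.003 tilt fix [ 0.0013 -0.0009  0.    ] q7 -1.44 t 16.2
```

View pics/w5.png

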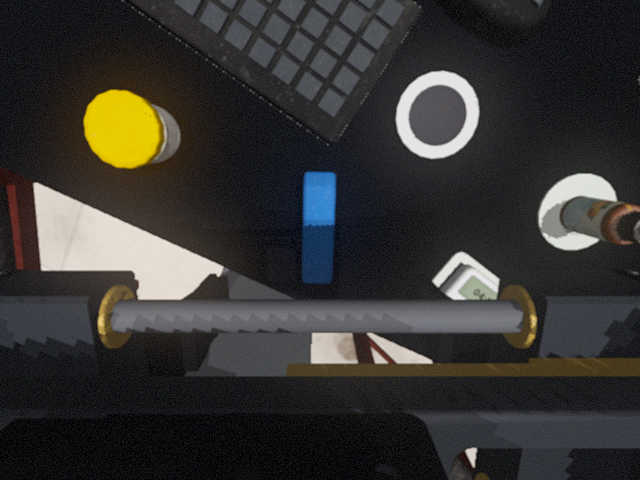

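Emit:
apply_moves:
  dp:
    - [0.0032, 0.0026, 0.03]
    - [0, 0, 0.03]
    - [0, 0, 0.03]
    - [0, 0, 0.03]
    - [0, 0, 0.025]
    - [0, 0, 0.015]
    - [0, 0, 0]
    - [0, 0, 0]
  twist:
    - [0, 0, 0]
    - [0, 0, 0]
    - [0, 0, 0]
    - [0, 0, 0]
    - [0, 0, 0]
    - [0, 0, 0]
    - [0, 0, 0]
    - [0, 0, 0]
  fingers: [0, 0, 0, 0, 0, 0.1, 0.2, 0.3]

```text
time: 17.0
position: [0.445, 0.0289, 0.0161]
tool_rot: [3.06, 0.7, 0.002]
ft_force: [0.6, -0.9, -0.2]
grip_width: 0.812
grip_force: 0.0
```

Emit:
apply_moves:
  dp:
    - [0, 0, 0]
    - [0, 0, 0]
    - [0, 0, 0]
    - [0, 0, 0]
    - [0, 0, 0]
    - [0, 0, 0]
    - [0, 0, 0]
    - [0, 0, 0]
  twist:
    - [0, 0, 0]
    - [0, 0, 0]
    - [0, 0, 0]
    - [0, 0, 0]
    - [0, 0, 0]
    - [0, 0, 0]
    - [0, 0, 0]
    - [0, 0, 0]
  fingers: [0.4, 0.5, 0.6, 0.7, 0.8, 0.9, 0.9, 0.9]
  newtons: 25

```text
time: 17.8
position: [0.4448, 0.0302, 0.0161]
tool_rot: [3.061, 0.704, 0.002]
ft_force: [-1.2, 1.5, 4.8]
grip_width: 0.319
grip_force: 24.9
```

Emit:
apply_moves:
  dp:
    - [0, 0, -0.02]
    - [0, 0, -0.04]
    - [0, 0, -0.05]
    - [-0.0169, 0.0376, 0]
    - [-0.0169, 0.0376, 0]
    - [-0.0169, 0.0376, 0]
    - [-0.0169, 0.0376, 0]
    - [-0.0169, 0.0376, 0]
    - [-0.0169, 0.0376, 0]
    - [-0.0169, 0.0376, 0]
  twist:
    - [0, 0, 0]
    - [0, 0, 0]
    - [0, 0, 0]
    - [0, 0, 0]
    - [0, 0, 0]
    - [0, 0, 0]
    - [0, 0, 0]
    - [0, 0, 0]
    - [0, 0, 0]
    - [0, 0, 0]
  fingers: [0.9, 0.9, 0.9, 0.9, 0.9, 0.9, 0.9, 0.9, 0.9, 0.9]

```text
time: 18.8
position: [0.4527, -0.2603, 0.1255]
tool_rot: [3.06, 0.704, 0.001]
ft_force: [1.0, 1.0, -0.6]
grip_width: 0.317
grip_force: 24.9
```

Emit:
apply_moves:
  dp:
    - [-0.0169, 0.0376, 0]
    - [0, 0, 0]
    - [0, 0, 0]
    - [0, 0, 0]
    - [0, 0, 0]
  twist:
    - [0, 0, 0]
    - [0, 0, 0.12]
    - [0, 0, 0.12]
    - [0, 0, 0.12]
    - [0, 0, 0]
  fingers: [0.9, 0.9, 0.9, 0.9, 0.9]

```text
time: 19.3
position: [0.4536, -0.3002, 0.1257]
tool_rot: [3.136, 0.142, 0.0]
ft_force: [0.4, 1.3, -1.8]
grip_width: 0.316
grip_force: 24.9
```

Run:
```python
from h import *
shot('w6'); go([.4545,-.2995,.021],-1.48)
```

```text
pos [ 0.4538 -0.2999  0.1258] cur yaw -1.477 dp [ 0.0007 -0.0005  0.1048] twist z 0.003 tilt fix [ 0.0018 -0.0005 -0.    ] q7 -0.65 t 19.35
```

View pics/w6.png

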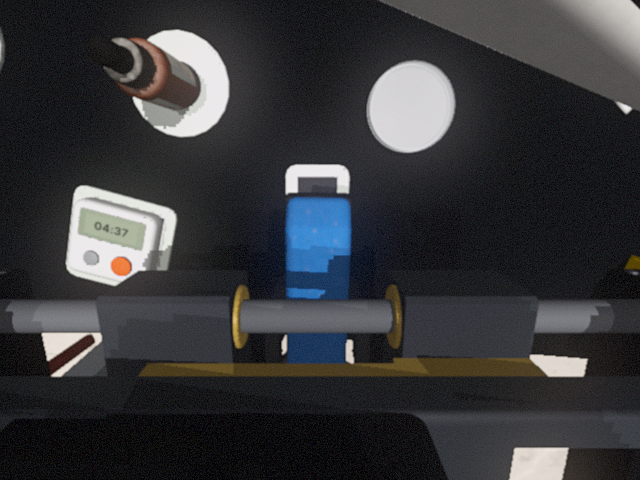

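Run:
```python
from h import *
st=load('w6');M=R.from_rotvec(st['tool_rot']).as_matrix()
f=lambda uv,z:((plane('wrist',uv,z,st)-st['position'])@M).round(4)
print(f([(317,164),(285,182),(350,182)],.004),f([(319,196),(286,240),(352,240)],.146))
```

```text
[[ 0.0609  0.0006  0.1217]
 [ 0.0469 -0.0249  0.1216]
 [ 0.0469  0.0269  0.1217]] [[ 0.0521  0.0013 -0.0203]
 [ 0.0338 -0.0124 -0.0203]
 [ 0.0338  0.0151 -0.0203]]
```

Emit:
apply_moves:
  dp:
    - [0, 0, 0.03]
    - [0, 0, 0.03]
    - [0, 0, 0.02]
    - [0, 0, 0.012]
    - [0, 0, 0.006]
    - [0, 0, 0.004]
    - [0, 0, 0.002]
    - [0, 0, 0.001]
    - [0, 0, 0]
    - [0, 0, 0]
  twist:
    - [0, 0, 0]
    - [0, 0, 0]
    - [0, 0, 0]
    - [0, 0, 0]
    - [0, 0, 0]
    - [0, 0, 0]
    - [0, 0, 0]
    - [0, 0, 0]
    - [0, 0, 0]
    - [0, 0, 0]
  fingers: [0.9, 0.9, 0.9, 0.9, 0.9, 0.9, 0.9, 0.9, 0.9, 0.9]

```text
time: 20.35
position: [0.4548, -0.3, 0.0218]
tool_rot: [3.137, 0.145, 0.004]
ft_force: [-0.4, -0.2, -1.4]
grip_width: 0.315
grip_force: 24.9
```

Emit:
apply_moves:
  dp:
    - [0, 0, 0.001]
    - [0, 0, 0]
    - [0, 0, 0]
  twist:
    - [0, 0, 0]
    - [0, 0, 0]
    - [0, 0, 0]
  fingers: [0.9, 0.9, 0.9]

```text
time: 20.65
position: [0.4545, -0.2999, 0.0204]
tool_rot: [3.137, 0.144, 0.003]
ft_force: [-1.1, -0.4, -1.1]
grip_width: 0.317
grip_force: 24.9
```

Emit:
apply_moves:
  dp:
    - [0, 0, 0.001]
    - [0, 0, 0]
    - [0, 0, 0]
  twist:
    - [0, 0, 0]
    - [0, 0, 0]
    - [0, 0, 0]
  fingers: [0.9, 0.9, 0.9]

```text
time: 20.95
position: [0.4546, -0.2999, 0.0201]
tool_rot: [3.138, 0.144, 0.003]
ft_force: [-1.5, 1.9, 6.7]
grip_width: 0.314
grip_force: 24.9
```

Emit:
apply_moves:
  dp:
    - [0, 0, 0]
    - [0, 0, 0]
    - [0, 0, 0]
    - [0, 0, 0]
    - [0, 0, 0]
    - [0, 0, -0.02]
    - [0, 0, -0.03]
    - [0, 0, -0.05]
    - [0, 0, -0.05]
    - [0, 0, 0]
  twist:
    - [0, 0, 0]
    - [0, 0, 0]
    - [0, 0, 0]
    - [0, 0, 0]
    - [0, 0, 0]
    - [0, 0, 0]
    - [0, 0, 0]
    - [0, 0, 0]
    - [0, 0, 0]
    - [0, 0, 0]
  fingers: [0.6, 0.55, 0.4, 0.2, 0, 0, 0, 0, 0, 0]

```text
time: 21.95
position: [0.4574, -0.3027, 0.1756]
tool_rot: [3.133, 0.143, 0.019]
ft_force: [-0.4, -0.6, 0.1]
grip_width: 0.986
grip_force: 0.0
```

Emit:
apply_moves:
  dp:
    - [0.0039, -0.0415, 0]
    - [0.0039, -0.0415, 0]
    - [0.0039, -0.0415, 0]
    - [0.0039, -0.0415, 0]
    - [0.0039, -0.0415, 0]
    - [0.0039, -0.0415, 0]
    - [0.0039, -0.0415, 0]
    - [0.0039, -0.0415, 0]
    - [0.0039, -0.0415, 0]
    - [0.0039, -0.0415, 0]
  twist:
    - [0, 0, 0]
    - [0, 0, 0]
    - [0, 0, 0]
    - [0, 0, 0]
    - [0, 0, 0]
    - [0, 0, 0]
    - [0, 0, 0]
    - [0, 0, 0]
    - [0, 0, 0]
    - [0, 0, 0]
  fingers: [0, 0, 0, 0, 0, 0, 0, 0, 0, 0]

```text
time: 22.95
position: [0.4544, 0.1187, 0.1684]
tool_rot: [3.138, 0.144, 0.002]
ft_force: [-0.3, -0.1, 0.0]
grip_width: 1.001
grip_force: 0.0
```

Emit:
apply_moves:
  dp:
    - [0.0039, -0.0415, 0]
    - [0.0039, -0.0415, 0]
    - [0, 0, 0]
    - [0, 0, 0]
  twist:
    - [0, 0, 0]
    - [0, 0, 0]
    - [0, 0, 0]
    - [0, 0, 0]
  fingers: [0, 0, 0, 0]

```text
time: 23.35
position: [0.4546, 0.2008, 0.1679]
tool_rot: [3.135, 0.147, 0.001]
ft_force: [0.4, -0.0, 0.1]
grip_width: 0.999
grip_force: 0.0
```

Run:
```python
from h import *
st,im=shot('w7')
hsv=cv2.cvtColor(im,cv2.COLOR_RGB2HSV)
m=cv2.inRange(hsv,(20,150,80),(35,255,255))
c=max(cv2.findContours(m,cv2.RETR_EXTERNAL,cv2.CHAIN_APPROX_NONE)[0],key=cv2.contourArea)
p=plane('wrist',c[:,0,:],.061,st)[:,:2].astype(np.float32)
print(cv2.boundingRect(c),cv2.minEnclosingCircle(p))
print('from w5',plane('wrist',[(122,129)],.061,load('w5')))
go([.4535,.2,.043],-1.48)
```

```text
(270, 208, 90, 71) ((0.44786256551742554, 0.20110198855400085), 0.035453420132398605)
from w5 [[0.45441517 0.19994451 0.061     ]]
pos [0.455  0.1995 0.1681] cur yaw -1.479 dp [-0.0015 -0.001   0.1251] twist z 0.001 tilt fix [ 0.0028 -0.0009  0.    ] q7 -1.93 t 23.4
```

View pics/w7.png

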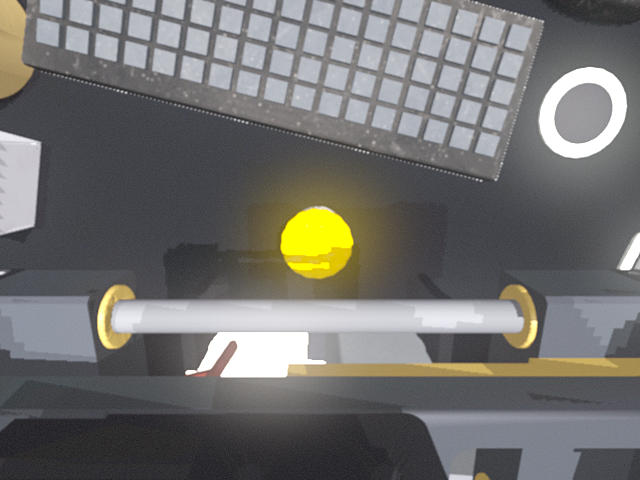

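Emit:
apply_moves:
  dp:
    - [-0.0025, 0, 0.03]
    - [0, 0, 0.03]
    - [0, 0, 0.03]
    - [0, 0, 0.02]
    - [0, 0, 0.014]
    - [0, 0, 0]
    - [0, 0, 0]
    - [0, 0, 0]
  twist:
    - [0, 0, 0]
    - [0, 0, 0]
    - [0, 0, 0]
    - [0, 0, 0]
    - [0, 0, 0]
    - [0, 0, 0]
    - [0, 0, 0]
    - [0, 0, 0]
  fingers: [0, 0, 0, 0, 0, 0, 0.1, 0.2]

```text
time: 24.2
position: [0.4539, 0.2004, 0.046]
tool_rot: [-3.138, -0.143, -0.006]
ft_force: [0.1, -0.7, 0.3]
grip_width: 0.897
grip_force: 0.0
```

Emit:
apply_moves:
  dp:
    - [0, 0, 0]
    - [0, 0, 0]
    - [0, 0, 0]
    - [0, 0, 0]
    - [0, 0, 0]
    - [0, 0, 0]
    - [0, 0, 0]
    - [0, 0, 0]
  twist:
    - [0, 0, 0]
    - [0, 0, 0]
    - [0, 0, 0]
    - [0, 0, 0]
    - [0, 0, 0]
    - [0, 0, 0]
    - [0, 0, 0]
    - [0, 0, 0]
  fingers: [0.25, 0.3, 0.35, 0.4, 0.6, 0.6, 0.6, 0.6]
  newtons: 12

```text
time: 25.0
position: [0.453, 0.2003, 0.0449]
tool_rot: [3.137, 0.144, 0.003]
ft_force: [-1.1, 0.6, 2.1]
grip_width: 0.632
grip_force: 12.0
```

Emit:
apply_moves:
  dp:
    - [0, 0, -0.02]
    - [0, 0, -0.03]
    - [0, 0, -0.04]
    - [0.0092, 0.039, 0]
    - [0.0092, 0.039, 0]
    - [0.0092, 0.039, 0]
    - [0.0092, 0.039, 0]
    - [0.0092, 0.039, 0]
    - [0.0092, 0.039, 0]
    - [0, 0, 0]
  twist:
    - [0, 0, 0]
    - [0, 0, 0]
    - [0, 0, 0]
    - [0, 0, 0]
    - [0, 0, 0]
    - [0, 0, 0]
    - [0, 0, 0]
    - [0, 0, 0]
    - [0, 0, 0]
    - [0, 0, 0]
  fingers: [0.6, 0.6, 0.6, 0.6, 0.6, 0.6, 0.6, 0.6, 0.6, 0.6]

```text
time: 26.0
position: [0.5297, -0.035, 0.1353]
tool_rot: [3.133, 0.129, 0.004]
ft_force: [0.3, -0.2, -1.1]
grip_width: 0.63
grip_force: 12.0
```

Run:
```python
from h import *
s8,i8=shot('w8')
for n,st,im in(('w8',s8,i8),('w5',load('w5'),cv2.imread('pics/w5.png')),('w7',load('w7'),cv2.imread('pics/w7.png'))):
  m=(im.min(2)>120).astype(np.uint8)
  for c in cv2.findContours(m,cv2.RETR_EXTERNAL,cv2.CHAIN_APPROX_NONE)[0]:
    if cv2.contourArea(c)>1500:
        p=plane('wrist',c[:,0,:],.004,st)[:,:2].astype(np.float32)
        (x,y),r=cv2.minEnclosingCircle(p)
        if abs(r-.037)<.006: print(n,cv2.boundingRect(c),(round(x,4),round(y,4)),round(r,4))
print(ctrl.get_state()['grip_width']);go([.5795,-.023,.05],-1.48)
```

```text
w8 (259, 127, 103, 99) (0.5788, -0.0268) 0.0428
w8 (57, 120, 52, 91) (0.5731, 0.157) 0.0377
w8 (156, 66, 78, 81) (0.6238, 0.0691) 0.0362
w8 (67, 50, 58, 106) (0.6223, 0.1393) 0.0388
w5 (432, 252, 68, 48) (0.4542, -0.1299) 0.035
w5 (538, 173, 79, 77) (0.5625, -0.1873) 0.0377
w5 (395, 71, 85, 88) (0.5792, -0.0214) 0.0376
w7 (537, 66, 91, 100) (0.5754, -0.024) 0.0426
0.6342123212008188
pos [ 0.529  -0.0315  0.1349] cur yaw -1.485 dp [ 0.0509 -0.0044  0.085 ] twist z -0.005 tilt fix [ 0.0034 -0.0012  0.    ] q7 -1.34 t 26.05
```

View pics/w8.png

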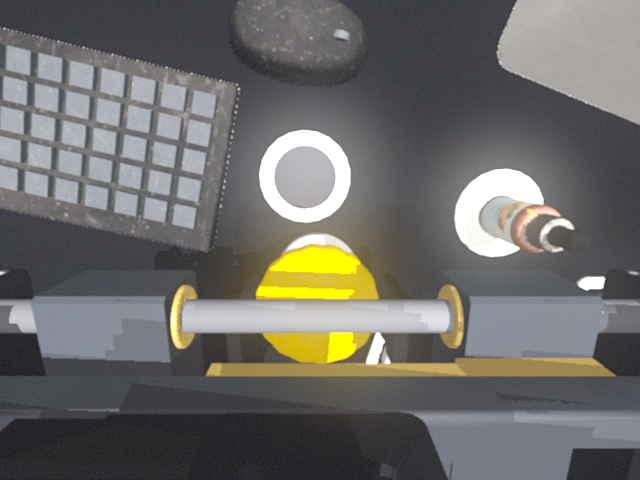

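Emit:
apply_moves:
  dp:
    - [0.0253, -0.0026, 0]
    - [0.0253, -0.0026, 0]
    - [0, 0, 0.03]
    - [0, 0, 0.025]
    - [0, 0, 0.015]
    - [0, 0, 0.006]
    - [0, 0, 0.004]
    - [0, 0, 0.002]
    - [0, 0, 0]
    - [0, 0, 0]
  twist:
    - [0, 0, 0]
    - [0, 0, 0]
    - [0, 0, 0]
    - [0, 0, 0]
    - [0, 0, 0]
    - [0, 0, 0]
    - [0, 0, 0]
    - [0, 0, 0]
    - [0, 0, 0]
    - [0, 0, 0]
  fingers: [0.6, 0.6, 0.6, 0.6, 0.6, 0.6, 0.6, 0.6, 0.6, 0.6]

```text
time: 27.05
position: [0.5798, -0.018, 0.0541]
tool_rot: [3.137, 0.144, 0.005]
ft_force: [0.3, 0.3, -0.3]
grip_width: 0.632
grip_force: 12.0
```

Emit:
apply_moves:
  dp:
    - [0, 0.004, 0]
    - [0, 0, 0.002]
    - [0, 0, 0.002]
    - [0, 0, 0]
    - [0, 0, 0]
  twist:
    - [0, 0, 0]
    - [0, 0, 0]
    - [0, 0, 0]
    - [0, 0, 0]
    - [0, 0, 0]
  fingers: [0.6, 0.6, 0.6, 0.6, 0.6]

```text
time: 27.55
position: [0.5795, -0.0219, 0.0491]
tool_rot: [3.137, 0.144, 0.002]
ft_force: [0.7, 0.5, -1.1]
grip_width: 0.628
grip_force: 12.0
```

Emit:
apply_moves:
  dp:
    - [0, 0, 0.001]
    - [0, 0, 0]
    - [0, 0, 0]
  twist:
    - [0, 0, 0]
    - [0, 0, 0]
    - [0, 0, 0]
  fingers: [0.6, 0.6, 0.6]

```text
time: 27.85
position: [0.58, -0.0219, 0.0489]
tool_rot: [3.137, 0.144, 0.004]
ft_force: [-2.0, 1.4, 5.9]
grip_width: 0.63
grip_force: 12.0
```

Contact; release and rise clear, then check from above.

Emit:
apply_moves:
  dp:
    - [0, 0, 0]
    - [0, 0, 0]
    - [0, 0, 0]
    - [0, 0, 0]
    - [0, 0, 0]
    - [0, 0, -0.02]
    - [0, 0, -0.03]
    - [0, 0, -0.04]
    - [0, 0, -0.05]
    - [0, 0, 0]
  twist:
    - [0, 0, 0]
    - [0, 0, 0]
    - [0, 0, 0]
    - [0, 0, 0]
    - [0, 0, 0]
    - [0, 0, 0]
    - [0, 0, 0]
    - [0, 0, 0]
    - [0, 0, 0]
    - [0, 0, 0]
  fingers: [0.3, 0.2, 0.1, 0, 0, 0, 0, 0, 0, 0]

```text
time: 28.85
position: [0.5835, -0.0227, 0.1949]
tool_rot: [3.138, 0.143, 0.021]
ft_force: [0.3, 0.1, -1.4]
grip_width: 1.003
grip_force: 0.0
```

Emit:
apply_moves:
  dp:
    - [0, -0.045, 0]
    - [0, -0.045, 0]
    - [0, -0.045, 0]
    - [0, -0.045, 0]
    - [0, -0.045, 0]
    - [0, -0.045, 0]
    - [0, -0.045, 0]
    - [0, -0.045, 0]
    - [0, 0, 0]
    - [0, 0, 0]
  twist:
    - [0, 0, 0]
    - [0, 0, 0]
    - [0, 0, 0]
    - [0, 0, 0]
    - [0, 0, 0]
    - [0, 0, 0]
    - [0, 0, 0]
    - [0, 0, 0]
    - [0, 0, 0]
    - [0, 0, 0]
  fingers: [0, 0, 0, 0, 0, 0, 0, 0, 0, 0]

```text
time: 29.85
position: [0.5455, 0.338, 0.1866]
tool_rot: [3.135, 0.149, 0.002]
ft_force: [0.2, -0.5, -0.5]
grip_width: 0.999
grip_force: 0.0
```

Run:
```python
from h import *
a=get_image('top')[185:295,310:500,::-1];b=get_image('scene')[220:400,290:460,::-1]
A=cv2.resize(a,None,fx=3.4,fy=3.4,interpolation=3);B=cv2.resize(b,None,fx=1,fy=1)
A=cv2.resize(a,(430,249),interpolation=3);B=cv2.resize(b,(350,371),interpolation=3)
o=np.zeros((371,790,3),np.uint8);o[:249,:430]=A;o[:,435:785]=B
cv2.imwrite('pics/fin.png',o)
```

```text
(no output)
```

View pics/fin.png

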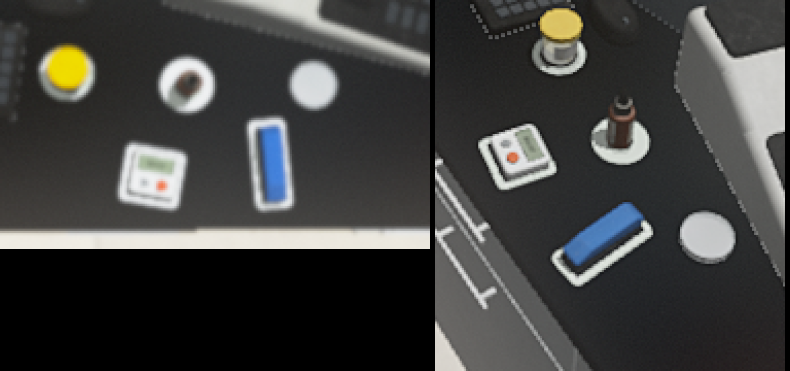

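```bash
python3 -c "
from bench import ctrl
print(ctrl.close_job())"
```

```text
the job is handed in; nothing more can be done
None
```

The timer, stapler, specimen cup and dropper bottle are each set down upright on their own pads, centred and lined up as far as the last pictures show. I didn't touch the petri dish or the tape roll. I handed the job in at about 30 s of the 96 s allowed, and the hand-in call gave no verdict.

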